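# Press the loose pot lids home and shut the sample station

## Task

Get the sample station ready to run: press down each pot lid that is standing proud until it is fully home, without touching the pot whose lid is already down. Then swing the clear hood down over the pots and press firmly on it until it is fully closed. Leave the pots in their bays and the things around the station where they are.

Things in the scene. Friction and masses are not known exactly. Their poses are not given: they have to be found in the camera images.
- station: White fixed station, 190 (x) x 300 mm (y). Origin on the bench; x points from its open front (robot side) to its grey rear housing, y along the pots. Three square bays, 70 mm inside, floor 20 mm and walls 46 mm above the bench, hold a pot each at x=-20, y=-76, 0, 76 mm. End cheeks (y=+-143 mm, 14 mm thick) rise to 108 mm, the rear housing (x=50 to 105 mm) to 105 mm.
- hood_hinge (a point): Middle of the hood's hinge line, on the station at x = +65 mm, y = 0, 111 mm above the bench; same axes as the station. The hinge runs along y.
- hood (a joint): Hood angle in rad: 0 = fully closed (flat over the pots), about 1.57 = standing straight up; grows as it opens. The stiff hinge holds the hood wherever it is left.
- hood_edge (a point): Middle of the hood's blue front bar, on its outer face (top when closed), 127 mm from the hinge line. The hood is a flat clear panel, 6 mm thick, 300 mm wide, with a blue border; it reaches 140 mm from the hinge. The bar at its free edge is 26 mm wide, 10 mm thick. Closed, its top is 117 mm above the bench. Axes: x from free edge to hinge, z out of the outer face.
- pot_a: Amber sample pot, 66 mm diameter, standing loose in one of the bays. Origin: centre of its underside, z up. With its lid fully home it is 80 mm tall.
- lid_a (a joint): How far the white press-on lid of pot_a stands up, in m: 0 = fully home, about 0.015 to 0.021 = standing proud with the bright green neck of the pot showing under it. It slides straight down with about 7 N and stays where it is left; it cannot come off.
- lid_a_top (a point): Centre of the top face of that lid (68 mm diameter, 25 mm tall, white with a grey disc); 80 mm above the pot's origin when fully home.
- pot_b: Amber sample pot, 66 mm diameter, standing loose in one of the bays. Origin: centre of its underside, z up. With its lid fully home it is 80 mm tall.
- lid_b (a joint): How far the white press-on lid of pot_b stands up, in m: 0 = fully home, about 0.015 to 0.021 = standing proud with the bright green neck of the pot showing under it. It slides straight down with about 7 N and stays where it is left; it cannot come off.
- lid_b_top (a point): Centre of the top face of that lid (68 mm diameter, 25 mm tall, white with a grey disc); 80 mm above the pot's origin when fully home.
- pot_c: Amber sample pot, 66 mm diameter, standing loose in one of the bays. Origin: centre of its underside, z up. With its lid fully home it is 80 mm tall.
- lid_c (a joint): How far the white press-on lid of pot_c stands up, in m: 0 = fully home, about 0.015 to 0.021 = standing proud with the bright green neck of the pot showing under it. It slides straight down with about 7 N and stays where it is left; it cannot come off.
- lid_c_top (a point): Centre of the top face of that lid (68 mm diameter, 25 mm tall, white with a grey disc); 80 mm above the pot's origin when fully home.
- tip_box: Bystander: blue box with a white pierced top, 85 x 125 x 54 mm, origin under its centre.
- wash_bottle: Bystander: white bottle with a red cap, 64 mm diameter, 150 mm tall, origin under its centre.
- pipette: Bystander: black and grey pipette lying flat, about 230 mm long along its x, 30 mm wide, 24 mm tall; origin on the bench under it, near the middle.

How it is judged (in metres and radians):
On the way, in this order (a step that is already met when the one before it is completed fails the run):
1. one of the two proud lids is pressed fully home, with the hood still up (value of joint hood above 1 rad and value of joint any of lid_b, lid_c below 0.002 m), for 0.1 s.
2. both proud lids are pressed fully home, with the hood still up (value of joint hood above 1 rad and value of joint each of lid_b, lid_c below 0.002 m), for 0.1 s.
3. the hood is swung most of the way down (value of joint hood below 0.6 rad), for 0.05 s.
4. the hood is fully closed and pressed down by the fingers with more than 4 N (value of joint hood below 0.025 rad and contact force between the fingers and station above 4 N), for 0.05 s.
At the end, for the whole second after the job is handed in: All three lids are within 2 mm of fully home, the hood is within 0.025 rad (about 3 mm at its free edge) of fully closed, and the three pots stand upright and still in their own bays (within 12 mm of where they started) (value of joint each of lid_a, lid_b, lid_c below 0.002 m and value of joint hood below 0.025 rad and distance of each of pot_a, pot_b, pot_c from where it was at the start of the episode below 0.012 m and angle between each of pot_a, pot_b, pot_c's own z axis and vertical below 0.1 rad and linear speed of each of pot_a, pot_b, pot_c below 0.02 m/s); the robot touches nothing.
It fails at once if the pot whose lid was already down (pot_a) is touched by the robot with more than 2 N (contact force between any of the fingers, the arm and pot_a above 2 N).
It fails at once if a bystander (tip box, wash bottle or pipette) is moved by more than 20 mm (distance of any of tip_box, wash_bottle, pipette from where it was at the start of the episode above 0.02 m).
It also fails if it takes over 48 s, if anything falls off the work surface, if the arm or the gripper's body presses on something with over 40 N, if the wrist force passes 120 N, or if a joint passes its speed limit or range.

## Robot

A 6-joint arm with a two-finger parallel gripper is mounted at the origin on the work surface. World frame = base frame: x ahead of the robot, y to its left, z up, the work surface at z = 0. Lengths are in mm, angles in rad, forces in N, time in s.
With the tool pointing down it reaches from about 300 to 775 mm from the base axis. Payload 14.6 kg.
Tool frame: the origin (TCP) lies between the finger pads; the fingertips stand manip.nose_length ahead of it and the grasp point (between the pads) lies 11 mm behind it (manip.nose_length is the distance from the TCP to the fingertips, in mm); z points along the fingers, y is the line along which they close (so a half turn about z gives the same grasp; the last joint's range is limited). The gripper opens to 94 mm and grips with 3 to 60 N. Pads are 16 mm wide; open, the fingers measure 119 mm over their backs; the gripper's body (75 mm by 177 mm) begins 78 mm behind the grasp point.
Start: joints at [-1.417, 0.3, 1.521, -0, 1.321, -0.067], TCP at [120.449, -536.639, 213.446] pointing down, gripper open.
Joint ranges: [-3.03, 3.03], [-0.79, 2.21], [0.23, 2.52], [-1.04, 4.18], [0, 3.07], [-2.55, 2.55]. Speed limits (rad/s): [2.22, 2.22, 2.57, 3.14, 3.14, 3.14].

## Interface

Orientations are given as [roll, pitch, yaw] about the fixed x, y, z axes, in that order (R = Rz(yaw) Ry(pitch) Rx(roll)).
In Python, from cell import manip, cams, job gives the robot as it stands.
- The arm moves only by the tool jog_arm, never from a script. Its argument "commands" is a list of rows, each an object of numbers: "dx", "dy", "dz": the shift along the tool's x, y, z each as a share of 40 mm, from -1 to 1; "ax", "ay", "az": the turn, a rotation vector about the tool's x, y, z each as a share of 10 degrees, from -1 to 1; "gripper": the closure, from 0 (fully open) to 1 (shut). A call has 1 to 10 rows; each row shifts and turns the commanded pose from where the row before left it, along the tool's axes as they then stand; what a row does not reach is not made up. A row lasts 1/8 s, in which the tool goes at most 62.5 mm and 10.7 degrees, less where a joint would pass 70% of its speed; a pose out of reach is approached as far as the arm can. A call with a number of a shift or a turn outside -1 to 1 is refused whole. A call with a gripper value outside its range is refused whole. The fingers move at their own pace and stop on an object; "squeeze" is the grip in N (left out, the last holds). Time passes only in rows, so rows that do not move let the fingers close. It gives the time, the measured TCP pose, the force, the opening and the grip force at its end, in the units of the state.
- manip.read_state(): the state, without advancing time (a new reading comes with each control period).
- cams.camera(name): name is "scene" or "side" or "wrist"; returns a dict with "image" (420x560x3 uint8, red, green, blue), "fx", "fy", "cx", "cy" (pixels), "world_to_cam" (4x4, takes a point from world to camera coordinates). Camera axes: x right, y down, z forward; pixel columns grow to the right and rows downward; lengths in mm; the calibration is good to about 2 mm. The wrist camera is an equidistant fisheye: a pixel r from the principal point sees the ray r / f radians off the axis. A picture is of the moment at which its call begins. There is no depth.
- job.sign_off(): hands the job in; it is judged then, once.
The state is a dict: "clock": time; "joints": joint angles; "qd": joint speeds; "effort": joint torques, N m; "eef_pos": TCP position; "eef_rot": TCP orientation; "wrist_force": force on the tool from outside, world axes, zero at the start; "moment": the same for the moment, N m; "finger_gap": finger opening in mm; "finger_force": force on a finger pad.
Only numpy, scipy, OpenCV 4.12 (cv2) and the standard library are available. Lean on these libraries where they do the work, as an engineer would, in place of code of your own. Each camera call takes 0.05 s, during which the arm holds its last target. There are 200 camera calls.

## Working session

There is one attempt and no reset: what is moved stays moved. The work goes in short steps, Python scripts to look and compute and a tool call to move; the robot and the scene stay as the last step left them, time stands still between calls to the robot, and variables do not carry over. Pictures are saved under pics/ and viewed, at most 10 in all, crops included, and the job is handed in when it is done.

Besides the shell and the picture viewer there is one more tool, called by a JSON object that holds its "method" and its "body", one argument or row to a line. jog_arm: Moves the arm, as the interface text tells. Shift numbers are shares of 40 mm and turn numbers shares of 10 degrees, none past 1 either way. Its arguments: {"type":"object","properties":{"commands":{"type":"array"},"squeeze":{"type":"number"}},"required":["commands"]}

```bash
mkdir -p pics; python3 - <<'E'
from cell import manip,cams,job
import cv2
print(manip.nose_length, manip.read_state())
for n in("scene","side"):
    c=cams.camera(n); cv2.imwrite(f"pics/{n}0.png",c["image"][:,:,::-1]); print(n,c["fx"],c["fy"],c["cx"],c["cy"],c["world_to_cam"].tolist())
E
```

```text
8.0 {'clock': 0.0, 'joints': array([-1.41662572e+00,  3.00485156e-01,  1.52159364e+00, -2.40129943e-05,
        1.32068780e+00, -6.66081652e-02]), 'qd': array([-0.00212103, -0.00107826,  0.00268129, -0.00115364,  0.00051946,
        0.00044552]), 'effort': array([ 3.54039121e-04, -5.31808484e+01, -3.52740133e+01,  7.08370563e-02,
        2.43698474e-02, -1.18856642e-04]), 'eef_pos': array([ 120.39157206, -536.39898169,  212.87330108]), 'eef_rot': array([-3.14041976e+00, -5.49291803e-05,  2.20784694e-01]), 'wrist_force': array([-0.33335109,  0.17069621,  0.46940668]), 'moment': array([ 0.01327468, -0.00936998, -0.04372465]), 'finger_force': 0.0, 'finger_gap': 93.82462973979976}
scene 519.5448619196125 519.5448619196125 288.77307457741256 208.42655940352898 [[0.37859435035588473, 0.9253232422526214, 0.021052677399856112, -213.39450324221505], [0.561081506524031, -0.21135680108117377, -0.8003223386070495, -232.27587364220744], [-0.7361072346576478, 0.31480978381211405, -0.5992002495834265, 1877.193371816295], [0.0, 0.0, 0.0, 1.0]]
side 433.2364405468372 433.2364405468372 278.4770853731212 208.63234066038078 [[-0.7353044747972615, -0.6776052726965144, 0.013357535588789974, 404.7739293332404], [-0.35957262912788324, 0.37333281959938064, -0.8551784200925782, 266.40335119374805], [0.5744866001267437, -0.6336195232344555, -0.5181616022545054, 690.2099964168834], [0.0, 0.0, 0.0, 1.0]]
```

View pics/scene0.png

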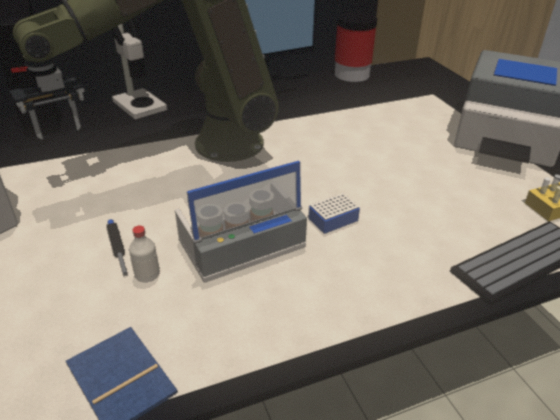

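View pics/side0.png

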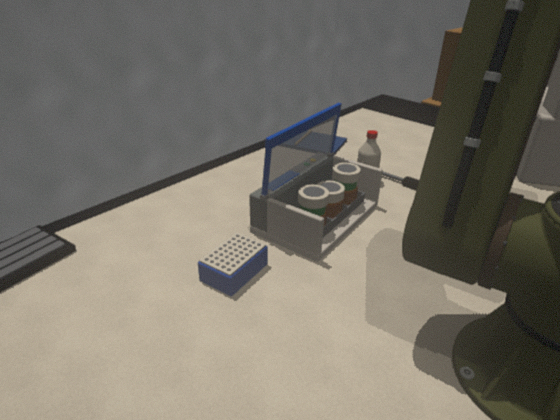

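The station stands around scene pixel (245,225) and side pixel (315,195), with the hood up. In the side view the two outer pots look proud with green showing, and the middle one (332,190) looks down. I'll enlarge both to measure.

```bash
python3 - <<'E'
import cv2
a=cv2.imread("pics/side0.png")[95:260,240:400]; cv2.imwrite("pics/side_c.png",cv2.resize(a,None,fx=3.6,fy=3.6,interpolation=cv2.INTER_CUBIC)) # 576x594
a=cv2.imread("pics/scene0.png")[155:275,165:325]; cv2.imwrite("pics/scene_c.png",cv2.resize(a,None,fx=5,fy=5,interpolation=cv2.INTER_CUBIC))
E
```

```text
(no output)
```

View pics/side_c.png

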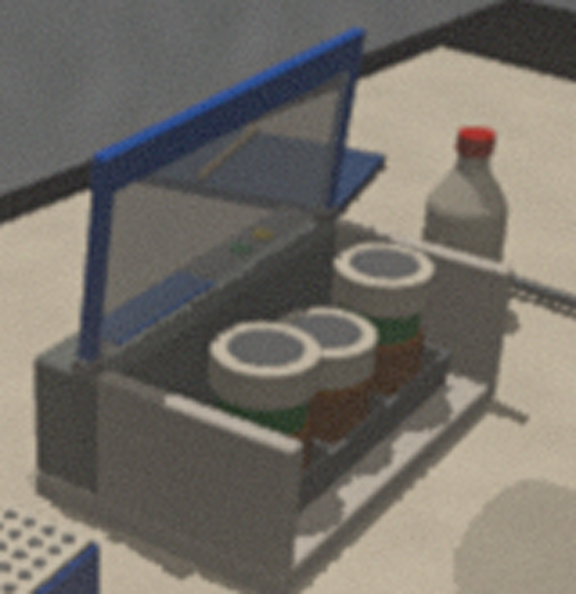

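View pics/scene_c.png

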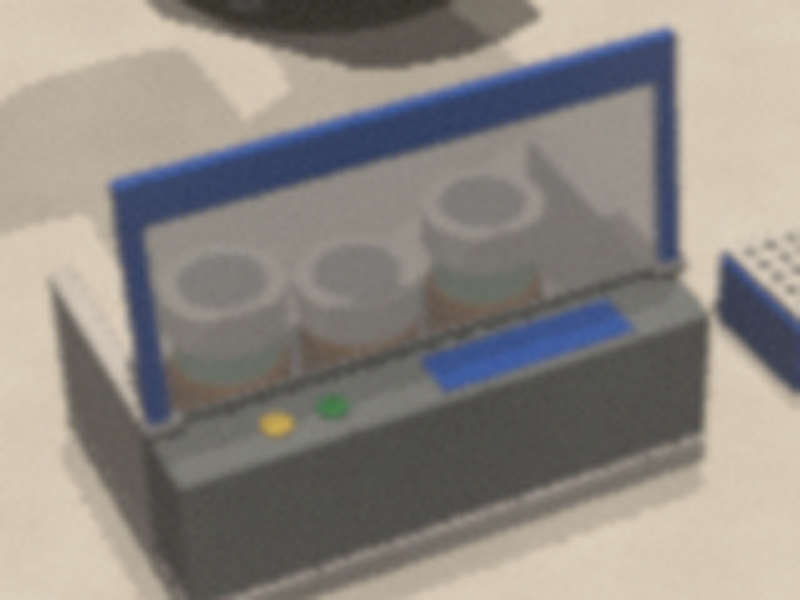

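Both crops agree: the outer pots (y=±76) stand proud with green necks, and the middle pot's lid is down (pot_a). Lid disc centres are at side crop (266,349), (331,332), (384,264) and scene crop (481,203), (358,270), (228,280). Next I fit the station pose.

```bash
cat > h.py <<'E'
import numpy as np
from cell import cams
from scipy.optimize import least_squares
P={}
for n in("scene","side"): P[n]=cams.camera(n)
def proj(n,p):
    c=P[n]; q=c["world_to_cam"][:3]@np.append(p,1); return np.array([c["fx"]*q[0]/q[2]+c["cx"],c["fy"]*q[1]/q[2]+c["cy"]])
E
python3 - <<'E'
from h import *
S=lambda u,v:np.array([u/3.6+240,v/3.6+95]); C=lambda u,v:np.array([u/5+165,v/5+155])
def pts(v):
    th=v[3]; hx,hz=65-140*np.cos(th),111+140*np.sin(th)
    L={'p':(v[4],76,v[5]),'m':(v[6],v[10],100),'n':(v[7],-76,v[8])}
    o=[]
    for n,uv,p in [("side",S(266,349),L['p']),("side",S(331,332),L['m']),("side",S(384,264),L['n']),
      ("scene",C(481,203),L['p']),("scene",C(358,270),L['m']),("scene",C(228,280),L['n']),
      ("side",S(299,449),(-95,150,108)),("side",S(290,592),(-95,150,0)),("side",S(511,268),(-95,-150,108)),
      ("side",S(97,157),(hx,150,hz)),("side",S(364,32),(hx,-150,hz)),("scene",C(113,185),(hx,-150,hz)),("scene",C(675,32),(hx,150,hz)),
      ("scene",C(190,600),(105,-150,0)),("scene",C(703,450),(105,150,0)),("scene",C(180,488),(105,-150,105)),("scene",C(707,318),(105,150,105)),("side",S(38,487),(105,150,0))]:
        c,s=np.cos(v[2]),np.sin(v[2]); w=(v[0]+c*p[0]-s*p[1],v[1]+s*p[0]+c*p[1],p[2]); o.append(proj(n,w)-uv)
    return np.array(o)
def f(v): return np.r_[pts(v).ravel(),(np.array([v[4],v[6],v[7]])+20)/3,v[10]/3]
r=least_squares(f,[500,0,0,1.5,-20,118,-20,-20,118,0,0],loss='soft_l1')
v=r.x; print(v.round(3)); print(pts(v).round(1).tolist())
c,s=np.cos(v[2]),np.sin(v[2])
for n,(x,y) in dict(pos=(v[4],76),mid=(v[6],v[10]),neg=(v[7],-76),hinge=(65,0),bar=(-62,0)).items(): print(n,v[0]+c*x-s*y,v[1]+s*x+c*y)
E
```

```text
[ 5.30769e+02 -1.30887e+02  1.06000e-01  1.46800e+00 -2.21350e+01
  1.19145e+02 -2.27590e+01 -2.04060e+01  1.18485e+02 -2.04900e+00
  3.20000e-01]
[[-0.3, -0.2], [-1.1, -0.6], [-0.1, -0.3], [0.2, 0.2], [-0.5, -0.2], [-1.2, 0.5], [1.0, 1.8], [0.1, 4.5], [5.2, 0.3], [-0.1, -0.7], [-0.2, -1.7], [-1.0, -0.7], [-0.3, -0.4], [0.4, 8.5], [0.7, 3.0], [-0.9, -0.2], [1.5, -0.7], [-1.8, 1.4]]
pos 500.6959440868498 -57.664308440426495
mid 508.10499104926964 -132.98308060735448
neg 518.5407282762235 -208.6230841155347
hinge 595.4022185449166 -123.99111947969543
bar 469.11895659457474 -137.46471406990568
```

Fit residuals are mostly about 1 px. The misfits are base corners in shadow. Lid heights come out near 119 (19 mm proud), which is plausible. The station is at (531,-131) with yaw 0.106 and the hood at 1.47 rad. I'll move to the -y pot first, fingers closed.

{"method": "jog_arm", "body": {
  "commands": [
    {"az": 0.66,"gripper": 1},
    {"dx": 0.97,"dy": -0.645,"gripper": 1},
    {"dx": 0.97,"dy": -0.645,"gripper": 1},
    {"dx": 0.97,"dy": -0.645,"gripper": 1},
    {"dx": 0.97,"dy": -0.645,"gripper": 1},
    {"dx": 0.97,"dy": -0.645,"gripper": 1},
    {"dx": 0.97,"dy": -0.645,"gripper": 1},
    {"dx": 0.97,"dy": -0.645,"gripper": 1},
    {"dx": 0.97,"dy": -0.645,"gripper": 1},
    {"gripper": 1}
  ],
  "squeeze": 10
}}

```text
schema error: expected keys dx, dy, dz, ax, ay, az, gripper
```

{"method": "jog_arm", "body": {
  "commands": [
    {"dx": 0,"dy": 0,"dz": 0,"ax": 0,"ay": 0,"az": 0.66,"gripper": 1},
    {"dx": 0.97,"dy": -0.645,"dz": 0,"ax": 0,"ay": 0,"az": 0,"gripper": 1},
    {"dx": 0.97,"dy": -0.645,"dz": 0,"ax": 0,"ay": 0,"az": 0,"gripper": 1},
    {"dx": 0.97,"dy": -0.645,"dz": 0,"ax": 0,"ay": 0,"az": 0,"gripper": 1},
    {"dx": 0.97,"dy": -0.645,"dz": 0,"ax": 0,"ay": 0,"az": 0,"gripper": 1},
    {"dx": 0.97,"dy": -0.645,"dz": 0,"ax": 0,"ay": 0,"az": 0,"gripper": 1},
    {"dx": 0.97,"dy": -0.645,"dz": 0,"ax": 0,"ay": 0,"az": 0,"gripper": 1},
    {"dx": 0.97,"dy": -0.645,"dz": 0,"ax": 0,"ay": 0,"az": 0,"gripper": 1},
    {"dx": 0.97,"dy": -0.645,"dz": 0,"ax": 0,"ay": 0,"az": 0,"gripper": 1},
    {"dx": 0,"dy": 0,"dz": 0,"ax": 0,"ay": 0,"az": 0,"gripper": 1}
  ],
  "squeeze": 10
}}

```text
clock: 1.45
eef_pos: [408.9, -296.9, 213.2]
eef_rot: [-3.141, 0.0, 0.109]
wrist_force: [0.2, -0.5, 0.0]
finger_gap: 0.7
finger_force: 0.0
```

{"method": "jog_arm", "body": {
  "commands": [
    {"dx": 0.95,"dy": -0.63,"dz": 0,"ax": 0,"ay": 0,"az": 0,"gripper": 1},
    {"dx": 0.95,"dy": -0.63,"dz": 0,"ax": 0,"ay": 0,"az": 0,"gripper": 1},
    {"dx": 0.95,"dy": -0.63,"dz": 0,"ax": 0,"ay": 0,"az": 0,"gripper": 1},
    {"dx": 0,"dy": 0,"dz": 0.8,"ax": 0,"ay": 0,"az": 0,"gripper": 1},
    {"dx": 0,"dy": 0,"dz": 0.7,"ax": 0,"ay": 0,"az": 0,"gripper": 1},
    {"dx": 0,"dy": 0,"dz": 0,"ax": 0,"ay": 0,"az": 0,"gripper": 1}
  ]
}}

```text
clock: 2.2
eef_pos: [511.6, -211.7, 151.8]
eef_rot: [-3.14, 0.003, 0.105]
wrist_force: [0.1, -0.7, -0.0]
finger_gap: 0.2
finger_force: 0.0
```

```bash
python3 - <<'E'
from cell import manip,cams
import cv2
print(manip.read_state()["eef_pos"])
a=cams.camera("side")["image"][95:260,240:400,::-1]; a=cv2.resize(a,None,fx=2.5,fy=2.5,interpolation=cv2.INTER_CUBIC)
b=cams.camera("scene")["image"][125:275,165:325,::-1]; b=cv2.resize(b,(400,412),interpolation=cv2.INTER_CUBIC)
cv2.imwrite("pics/p1.png",cv2.hconcat([a[:412],b]))
E
```

```text
[ 511.57366442 -211.71877967  151.79654043]
```

View pics/p1.png

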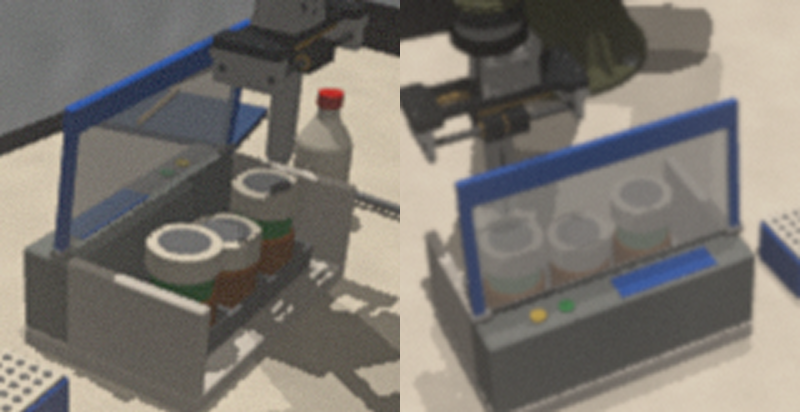

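The fingers hang over the -y pot's lid (left panel: tip (282,158), lid (264,183)), clear of the hood. Pressing down.

{"method": "jog_arm", "body": {
  "commands": [
    {"dx": 0.05,"dy": 0,"dz": 0.5,"ax": 0,"ay": 0,"az": 0,"gripper": 1},
    {"dx": 0,"dy": 0,"dz": 0.2,"ax": 0,"ay": 0,"az": 0,"gripper": 1},
    {"dx": 0,"dy": 0,"dz": 0.15,"ax": 0,"ay": 0,"az": 0,"gripper": 1},
    {"dx": 0,"dy": 0,"dz": 0.15,"ax": 0,"ay": 0,"az": 0,"gripper": 1},
    {"dx": 0,"dy": 0,"dz": 0,"ax": 0,"ay": 0,"az": 0,"gripper": 1}
  ]
}}

```text
clock: 2.92
eef_pos: [514.9, -211.6, 114.4]
eef_rot: [3.141, -0.001, 0.105]
wrist_force: [0.0, -0.1, -0.5]
finger_gap: 0.2
finger_force: 0.0
```

{"method": "jog_arm", "body": {
  "commands": [
    {"dx": 0,"dy": 0,"dz": 0.1,"ax": 0,"ay": 0,"az": 0,"gripper": 1},
    {"dx": 0,"dy": 0,"dz": 0.05,"ax": 0,"ay": 0,"az": 0,"gripper": 1}
  ]
}}

```text
clock: 3.18
eef_pos: [515.1, -211.7, 108.5]
eef_rot: [3.141, -0.001, 0.106]
wrist_force: [-0.7, 0.2, 6.9]
finger_gap: 0.1
finger_force: 3.4
```

{"method": "jog_arm", "body": {
  "commands": [
    {"dx": 0,"dy": 0,"dz": 0.04,"ax": 0,"ay": 0,"az": 0,"gripper": 1},
    {"dx": 0,"dy": 0,"dz": 0.02,"ax": 0,"ay": 0,"az": 0,"gripper": 1}
  ]
}}

```text
clock: 3.42
eef_pos: [515.5, -211.8, 108.0]
eef_rot: [3.14, -0.003, 0.106]
wrist_force: [-10.7, 2.6, 30.9]
finger_gap: 0.4
finger_force: 14.8
```

Home: solid 31 N stop at tip height 100. Lifting and going over to the +y pot.

{"method": "jog_arm", "body": {
  "commands": [
    {"dx": 0,"dy": 0,"dz": -0.5,"ax": 0,"ay": 0,"az": 0,"gripper": 1},
    {"dx": 0,"dy": 0,"dz": -0.7,"ax": 0,"ay": 0,"az": 0,"gripper": 1},
    {"dx": 0,"dy": -0.97,"dz": 0,"ax": 0,"ay": 0,"az": 0,"gripper": 1},
    {"dx": 0,"dy": -0.97,"dz": 0,"ax": 0,"ay": 0,"az": 0,"gripper": 1},
    {"dx": 0,"dy": -0.97,"dz": 0,"ax": 0,"ay": 0,"az": 0,"gripper": 1},
    {"dx": 0,"dy": -0.97,"dz": 0,"ax": 0,"ay": 0,"az": 0,"gripper": 1},
    {"dx": 0,"dy": 0,"dz": 0,"ax": 0,"ay": 0,"az": 0,"gripper": 1},
    {"dx": 0,"dy": 0,"dz": 0,"ax": 0,"ay": 0,"az": 0,"gripper": 1}
  ]
}}

```text
clock: 4.42
eef_pos: [498.6, -57.4, 153.4]
eef_rot: [3.141, -0.001, 0.106]
wrist_force: [0.3, -1.2, 0.5]
finger_gap: 0.5
finger_force: 0.0
```

{"method": "jog_arm", "body": {
  "commands": [
    {"dx": 0,"dy": 0,"dz": 0.6,"ax": 0,"ay": 0,"az": 0,"gripper": 1},
    {"dx": 0,"dy": 0,"dz": 0.2,"ax": 0,"ay": 0,"az": 0,"gripper": 1},
    {"dx": 0,"dy": 0,"dz": 0.15,"ax": 0,"ay": 0,"az": 0,"gripper": 1},
    {"dx": 0,"dy": 0,"dz": 0.12,"ax": 0,"ay": 0,"az": 0,"gripper": 1},
    {"dx": 0,"dy": 0,"dz": 0.07,"ax": 0,"ay": 0,"az": 0,"gripper": 1},
    {"dx": 0,"dy": 0,"dz": 0.04,"ax": 0,"ay": 0,"az": 0,"gripper": 1}
  ]
}}

```text
clock: 5.18
eef_pos: [499.6, -58.1, 107.9]
eef_rot: [3.14, -0.003, 0.105]
wrist_force: [-7.5, 0.1, 31.2]
finger_gap: 0.4
finger_force: 15.6
```

Both lids are home. Now up over the hood's top edge and behind it, at mid-width.

{"method": "jog_arm", "body": {
  "commands": [
    {"dx": 0,"dy": 0,"dz": -0.8,"ax": 0,"ay": 0,"az": 0,"gripper": 1},
    {"dx": 0,"dy": 0,"dz": -1,"ax": 0,"ay": 0,"az": 0,"gripper": 1},
    {"dx": 0,"dy": 0,"dz": -1,"ax": 0,"ay": 0,"az": 0,"gripper": 1},
    {"dx": 0,"dy": 0,"dz": -1,"ax": 0,"ay": 0,"az": 0,"gripper": 1},
    {"dx": 0,"dy": 0,"dz": -0.8,"ax": 0,"ay": 0,"az": 0,"gripper": 1},
    {"dx": 0,"dy": 0.4,"dz": 0,"ax": 0,"ay": 0,"az": 0,"gripper": 1},
    {"dx": 1,"dy": 0.5,"dz": 0,"ax": 0,"ay": 0,"az": 0,"gripper": 1},
    {"dx": 1,"dy": 0.5,"dz": 0,"ax": 0,"ay": 0,"az": 0,"gripper": 1},
    {"dx": 1,"dy": 0.5,"dz": 0,"ax": 0,"ay": 0,"az": 0,"gripper": 1},
    {"dx": 0,"dy": 0,"dz": 0,"ax": 0,"ay": 0,"az": 0,"gripper": 1}
  ]
}}

```text
clock: 6.42
eef_pos: [626.7, -121.9, 286.2]
eef_rot: [-3.14, 0.004, 0.104]
wrist_force: [-0.0, 0.9, 0.5]
finger_gap: 0.4
finger_force: 0.0
```

```bash
python3 - <<'E'
from cell import manip,cams
import cv2, numpy as np
s=manip.read_state(); p=s["eef_pos"]; print(p,s["wrist_force"])
a=.106;c,sn=np.cos(a),np.sin(a); d=p[:2]-[530.8,-130.9]; sx,sy=c*d[0]+sn*d[1],-sn*d[0]+c*d[1]; print("station",sx,sy)
# waypoints: TCP station x, z
for t in (1.45,1.3,1.15,1,.85,.7,.55,.4,.25,.1,0,-.02):
    print(t,round(65-128*np.cos(t)+6*np.sin(t)+8,1),round(111+128*np.sin(t)+6*np.cos(t)+8,1))
a=cams.camera("side")["image"][55:255,210:400,::-1]; a=cv2.resize(a,(400,421),interpolation=cv2.INTER_CUBIC)
b=cams.camera("scene")["image"][75:275,165:355,::-1]; b=cv2.resize(b,(400,421),interpolation=cv2.INTER_CUBIC)
cv2.imwrite("pics/p2.png",cv2.hconcat([a,b]))
E
```

```text
[ 626.6502168  -121.89611209  286.22729999] [-0.01477288  0.90718778  0.54507933]
station 96.26486012236265 -1.1877557325769885
1.45 63.5 246.8
1.3 44.5 243.9
1.15 26.2 238.3
1 8.9 230.0
0.85 -7.0 219.1
0.7 -21.0 206.0
0.55 -33.0 191.0
0.4 -42.6 174.4
0.25 -49.5 156.5
0.1 -53.8 137.7
0 -55.0 125.0
-0.02 -55.1 122.4
```

View pics/p2.png

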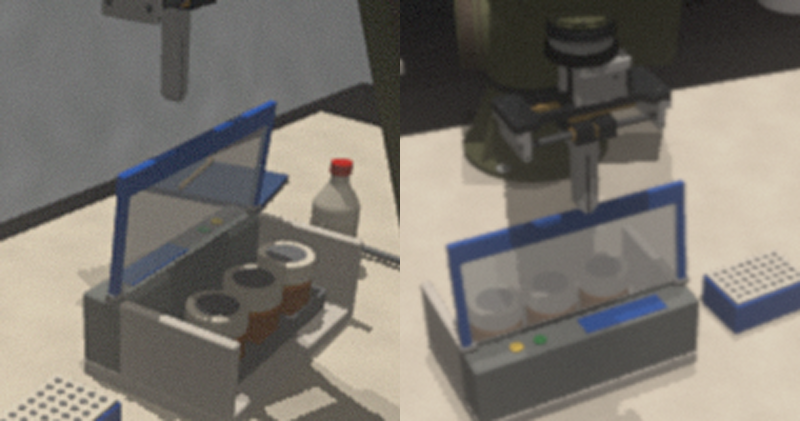

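No green is left under any lid, and the fingers are behind and above the hood. Lowering behind it and pushing forward along the arc.

{"method": "jog_arm", "body": {
  "commands": [
    {"dx": 0,"dy": 0,"dz": 0.6,"ax": 0,"ay": 0,"az": 0,"gripper": 1},
    {"dx": 0,"dy": 0,"dz": 0.6,"ax": 0,"ay": 0,"az": 0,"gripper": 1},
    {"dx": -0.5,"dy": 0,"dz": 0,"ax": 0,"ay": 0,"az": 0,"gripper": 1},
    {"dx": -0.35,"dy": 0,"dz": 0,"ax": 0,"ay": 0,"az": 0,"gripper": 1},
    {"dx": -0.35,"dy": 0,"dz": 0,"ax": 0,"ay": 0,"az": 0,"gripper": 1},
    {"dx": -0.35,"dy": 0,"dz": 0,"ax": 0,"ay": 0,"az": 0,"gripper": 1},
    {"dx": -0.35,"dy": 0,"dz": 0.1,"ax": 0,"ay": 0,"az": 0,"gripper": 1},
    {"dx": -0.3,"dy": 0,"dz": 0.1,"ax": 0,"ay": 0,"az": 0,"gripper": 1}
  ]
}}

```text
clock: 7.52
eef_pos: [537.1, -129.1, 234.5]
eef_rot: [3.141, -0.002, 0.106]
wrist_force: [1.6, 0.1, -0.2]
finger_gap: 0.6
finger_force: 1.0
```

{"method": "jog_arm", "body": {
  "commands": [
    {"dx": -0.38,"dy": 0,"dz": 0.28,"ax": 0,"ay": 0,"az": 0,"gripper": 1},
    {"dx": -0.35,"dy": 0,"dz": 0.33,"ax": 0,"ay": 0,"az": 0,"gripper": 1},
    {"dx": -0.3,"dy": 0,"dz": 0.38,"ax": 0,"ay": 0,"az": 0,"gripper": 1},
    {"dx": -0.24,"dy": 0,"dz": 0.42,"ax": 0,"ay": 0,"az": 0,"gripper": 1},
    {"dx": -0.17,"dy": 0,"dz": 0.45,"ax": 0,"ay": 0,"az": 0,"gripper": 1},
    {"dx": -0.1,"dy": 0,"dz": 0.3,"ax": 0,"ay": 0,"az": 0,"gripper": 1},
    {"dx": 0,"dy": 0,"dz": 0,"ax": 0,"ay": 0,"az": 0,"gripper": 1}
  ]
}}

```text
clock: 8.4
eef_pos: [476.2, -135.5, 147.3]
eef_rot: [-3.141, 0.001, 0.105]
wrist_force: [0.4, 0.5, 0.1]
finger_gap: 0.4
finger_force: 0.0
```

```bash
python3 - <<'E'
from cell import manip,cams
import cv2, numpy as np
a=cams.camera("side")["image"][55:255,210:400,::-1]; a=cv2.resize(a,(400,421),interpolation=cv2.INTER_CUBIC)
b=cams.camera("scene")["image"][75:275,165:355,::-1]; b=cv2.resize(b,(400,421),interpolation=cv2.INTER_CUBIC)
cv2.imwrite("pics/p3.png",cv2.hconcat([a,b]))
E
```

```text
(no output)
```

View pics/p3.png

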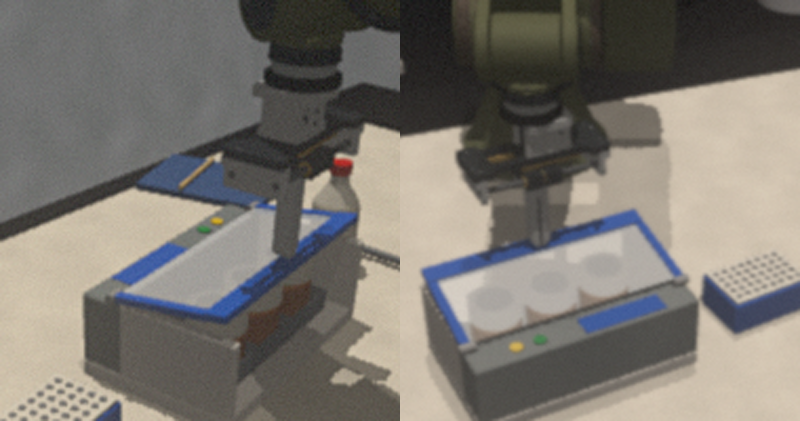

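The hood is nearly down, with the fingertip on the blue front bar (left panel (285,250)). Pressing it closed to TCP z≈125.

{"method": "jog_arm", "body": {
  "commands": [
    {"dx": -0.05,"dy": 0,"dz": 0.2,"ax": 0,"ay": 0,"az": 0,"gripper": 1},
    {"dx": 0,"dy": 0,"dz": 0.2,"ax": 0,"ay": 0,"az": 0,"gripper": 1},
    {"dx": 0,"dy": 0,"dz": 0.12,"ax": 0,"ay": 0,"az": 0,"gripper": 1},
    {"dx": 0,"dy": 0,"dz": 0.06,"ax": 0,"ay": 0,"az": 0,"gripper": 1}
  ]
}}

```text
clock: 9.0
eef_pos: [474.9, -135.8, 124.9]
eef_rot: [-3.142, 0.0, 0.106]
wrist_force: [-13.0, 3.9, 31.1]
finger_gap: 0.2
finger_force: 15.6
```

{"method": "jog_arm", "body": {
  "commands": [
    {"dx": 0,"dy": 0,"dz": 0.03,"ax": 0,"ay": 0,"az": 0,"gripper": 1},
    {"dx": 0,"dy": 0,"dz": 0,"ax": 0,"ay": 0,"az": 0,"gripper": 1}
  ]
}}

```text
clock: 9.25
eef_pos: [474.9, -135.8, 124.9]
eef_rot: [3.141, -0.0, 0.106]
wrist_force: [-13.7, 5.2, 28.3]
finger_gap: 0.6
finger_force: 14.2
```

{"method": "jog_arm", "body": {
  "commands": [
    {"dx": 0,"dy": 0,"dz": -0.4,"ax": 0,"ay": 0,"az": 0,"gripper": 1},
    {"dx": 0,"dy": 0,"dz": -1,"ax": 0,"ay": 0,"az": 0,"gripper": 1},
    {"dx": 0,"dy": 0,"dz": -1,"ax": 0,"ay": 0,"az": 0,"gripper": 1},
    {"dx": 0,"dy": 0,"dz": -1,"ax": 0,"ay": 0,"az": 0,"gripper": 1},
    {"dx": 0,"dy": 0,"dz": 0,"ax": 0,"ay": 0,"az": 0,"gripper": 1},
    {"dx": 0,"dy": 0,"dz": 0,"ax": 0,"ay": 0,"az": 0,"gripper": 1}
  ]
}}

```text
clock: 10.0
eef_pos: [474.7, -135.7, 258.2]
eef_rot: [-3.141, 0.001, 0.106]
wrist_force: [0.7, -0.0, -0.1]
finger_gap: 0.6
finger_force: 0.0
```

```bash
python3 - <<'E'
from cell import manip,cams
import cv2, numpy as np
print(manip.read_state()["eef_pos"],manip.read_state()["wrist_force"])
a=cams.camera("side")["image"][55:255,210:400,::-1]; a=cv2.resize(a,(400,421),interpolation=cv2.INTER_CUBIC)
b=cams.camera("scene")["image"][75:275,165:355,::-1]; b=cv2.resize(b,(400,421),interpolation=cv2.INTER_CUBIC)
cv2.imwrite("pics/p4.png",cv2.hconcat([a,b]))
E
```

```text
[ 474.7298871  -135.705608    258.20232524] [ 0.67051432 -0.03747915 -0.08794695]
```

View pics/p4.png

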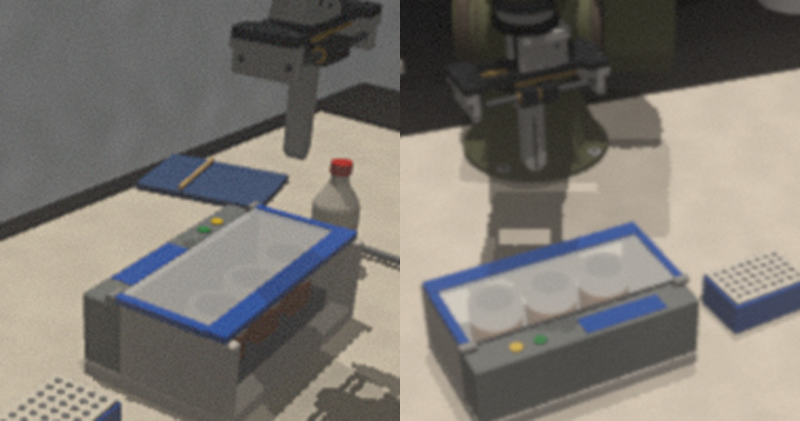

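The hood lies flat on the cheeks, the arm is clear, and the bystanders haven't moved. Handing in.

```bash
python3 -c "
from cell import job
print(job.sign_off())"
```

```text
the job is handed in; nothing more can be done
None
```

I pressed both proud lids home, swung the hood down and pressed it closed with about 30 N, and handed the job in; pot_a and the bystanders look undisturbed in the pictures, but sign-off returned no verdict.

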